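Seat a tap adapter in the tapping chuck and tug-test it

ROBOT

A 7-joint arm with a two-finger parallel gripper is mounted at the origin on the work surface. World frame = base frame: x ahead of the robot, y to its left, z up, the work surface at z = 0. Lengths are in m, angles in rad, forces in N, time in s.
With the tool pointing down it reaches from about 0.35 to 0.9 m from the base axis. Payload 8.1 kg.
Tool frame: the origin (TCP) lies on the centre line of the jaws, within the pads' length; the fingertips stand 17 mm ahead of it and the grasp point (between the pads) lies 2 mm behind it; z points along the fingers, y is the direction in which the jaws open and shut (so a half turn about z gives the same grasp; the last joint's range is limited). The gripper opens to 92 mm and grips with 3 to 60 N. Pads are 19 mm wide; open, the fingers measure 130 mm over their backs; the gripper's body (75 mm by 190 mm) begins 47 mm behind the grasp point.
Start: joints at [1.217, 0.434, 0.025, 1.573, -0.012, 1.134, -0.075], TCP at [0.155, -0.605, 0.244] pointing down, gripper open.
Joint ranges: [-2.62, 2.62], [-0.44, 2.09], [-1.27, 1.32], [0.08, 2.57], [-1.32, 4.46], [0.12, 2], [-2.74, 2.74]. Speed limits (rad/s): [2.22, 2.22, 3.01, 3.01, 3.14, 3.14, 3.14].

INTERFACE

Orientations are given as a rotation vector (axis times angle).
In Python, from cell import arm, imaging, job gives the robot as it stands.
- The arm moves only by the tool jog_arm, never from a script. Its argument "moves" is a list of rows, each an object with "fingers": the closure, from -1 (fully open) to 1 (shut); "xyz": the shift along the tool's x, y, z in cm, a list of three; "angular": the turn, a rotation vector about the tool's x, y, z in rad, a list of three. In form: [{"fingers": fingers, "xyz": [dx, dy, dz], "angular": [ax, ay, az]}, ...]. A call has 1 to 12 rows; each row is the pose to reach, as a shift and turn from the pose commanded when the call began, along the tool's axes at that moment; what a row does not reach only later rows make up. A row lasts 1/8 s, in which the tool goes at most 62.5 mm and 10.7 degrees, less where a joint would pass 70% of its speed; a pose out of reach is approached as far as the arm can. A call with a gripper value outside its range is refused whole. The fingers move at their own pace and stop on an object; "grip_force" is the grip in N (left out, the last holds). Time passes only in rows, so rows that repeat a pose let the fingers close. It gives the time, the measured TCP pose, the force and the opening at its end, in the units of the state.
- arm.observe(): the state, without advancing time (a new reading comes with each control period).
- imaging.get_image(name): name is "scene" or "top" or "wrist"; returns the picture (400x640x3 uint8, red, green, blue); there is no depth.
- imaging.camera_params(name): a dict with "fx", "fy", "cx", "cy" (pixels), "rvec" (rotation vector, rad) and "tvec" (3), from world to camera coordinates, as OpenCV has them; the wrist camera has in their place "hand_eye" (4x4, takes a point from camera to tool coordinates, whose origin is the TCP and whose axes are the flange's). Camera axes: x right, y down, z forward; pixel columns grow to the right and rows downward; lengths in m; the calibration is good to about 2 mm. A picture is of the moment at which its call begins: read the wrist's pose just before it. camera_params takes no time and is no camera call.
- job.sign_off(): hands the job in, once; it reports no verdict.
The state is a dict: "clock": time; "joints": joint angles; "dq": joint speeds; "joint_efforts": joint torques, N m; "position": TCP position; "ee_rot": TCP orientation; "force": force on the tool from outside, world axes, zero at the start; "ft_torque": the same for the moment, N m; "width": opening from 0.0 (shut) to 1.0 (fully open).
Only numpy, scipy, OpenCV 4.12 (cv2) and the standard library are available. Lean on these libraries where they do the work, as an engineer would, in place of code of your own. Each camera call takes 0.05 s, during which the arm holds its last target. There are 200 camera calls.

TASK

Take the tap adapter with the yellow ring out of the blue rack, set it in the nose of the upright tapping chuck with its two drive lugs in the two slots, and press it gently home (under 30 N) until the locking balls click in and its flange sits flush on the nose. Then prove that it is locked: with a slow, steadily rising pull straight up, go to about 15 N and never past 20 N, hold there a moment, ease the pull off again and let go, leaving the adapter seated. Leave the other adapters, the sleeve and the mallet where they are.

Things in the scene. Friction and masses are not known exactly. Their poses are not given: they have to be found in the camera images.
- adapter_yellow_grip (a point): the tap adapter to fit, about 0.28 kg: upright, YELLOW ring and gold tap on top; starts in one of the rack's three holes. Point on its axis, in the dark knurled grip band (32 mm diameter from 18 mm above to 24 mm below this point): grip here from above. Ring (27 mm wide) and slim tap reach 42 mm above the point. z up along the axis; the drive lugs and the white marks on the ring lie along +x and -x
- adapter_yellow_seat (a point): same adapter: centre of its flange's flat underside, 24 mm below the grip point, same axes. Under it: two drive lugs (7 mm wide, 6 mm deep, 9.5 to 16 mm from the axis along +x and -x) and the shank (19 mm diameter, 28 mm long, bevelled foot, ball groove). In the rack the lugs stand on the rack's top, so this point is 6 mm above it
- chuck_face (a point): centre of the flat top of the chuck's steel nose (42 mm wide, 165 mm above the bench, in a blue block on a 130 x 110 mm foot). Bore 20.2 mm; slots 9 mm wide, 7 mm deep along +x and -x take the lugs, either way round. Seated, the adapter's seat point lies here (up to 0.7 mm above under pull). Spring balls click into the groove over the last 3 mm; a push of 10 to 18 N brings them there; they hold over 30 N
- chuck_nose (a joint): axial float of the chuck's nose on its springs, in m: 0 at rest, positive pulled up out of the chuck, negative pushed down; about 8 N per mm either way
- rack: blue plastic rack fixed to the bench, 70 x 225 x 34 mm, three holes 75 mm apart along its y, 21 mm wide; origin at the centre of its underside, z up
- adapter_red_grip (a point): bystander: the same kind of adapter with a red ring, in another rack hole; point as for the yellow one
- adapter_green_grip (a point): bystander: the same kind of adapter with a green ring, in another rack hole; point as for the yellow one
- sleeve_mid (a point): bystander: turned steel sleeve, 44 mm diameter, 50 mm high, upright on the bench; its centre
- mallet_grip (a point): bystander: brass-headed mallet lying on the bench, 260 mm long, its handle 26 mm thick; a point on the handle
Not all that is in view belongs to the job. Of the things like the part that bears chuck_face, leave any that is pink or purple; of the rest the smaller one is meant.

How it is judged:
On the way, in this order (a step that is already met when the one before it is completed fails the run):
1. the yellow adapter is clicked home: its flange within 1.5 mm of the nose's face and centred, lugs in the slots, the nose not pulled up (z of adapter_yellow_seat in the frame of chuck_face below 0.0015 m and horizontal distance between adapter_yellow_seat and chuck_face below 0.002 m and angle between the x axis of adapter_yellow_seat and the x axis of chuck_face, either way round below 0.2 rad and value of joint chuck_nose below 0.0006 m), for 0.2 s.
2. the seated adapter is pulled up with about 11 to 20 N (the nose drawn out 1.1 to 2.6 mm) and held so for 0.3 s, without coming out (value of joint chuck_nose between 0.0011 and 0.0026 m and z of adapter_yellow_seat in the frame of chuck_face below 0.002 m), for 0.3 s.
At the end, for the whole second after the job is handed in: The yellow-ring adapter stands seated in the chuck: flange within 1.5 mm of the nose's face, centred within 2 mm, upright within 0.06 rad, lugs in the slots; nose at rest within about 1 mm; other adapters moved under 12 mm, sleeve and mallet under 15 mm (z of adapter_yellow_seat in the frame of chuck_face between -0.0015 and 0.0015 m and horizontal distance between adapter_yellow_seat and chuck_face below 0.002 m and angle between adapter_yellow_seat's own z axis and vertical below 0.06 rad and angle between the x axis of adapter_yellow_seat and the x axis of chuck_face, either way round below 0.2 rad and value of joint chuck_nose between -0.0012 and 0.0008 m and distance of each of adapter_red_grip, adapter_green_grip from where it was at the start of the episode below 0.012 m and distance of each of sleeve_mid, mallet_grip from where it was at the start of the episode below 0.015 m); the robot touches nothing.
It fails at once if the adapter is pressed or the nose pushed down with more than about 32 N (nose more than 4 mm down) (value of joint chuck_nose below -0.004 m).
It fails at once if the pull on the chuck goes over about 21 N (nose drawn out more than 2.65 mm) (value of joint chuck_nose above 0.00265 m).
It fails at once if the pull is jerked on or let snap off: under a pull of more than 8 N the nose moves faster than 60 mm/s (value of joint chuck_nose above 0.001 m and (velocity of joint chuck_nose above 0.06 m/s or velocity of joint chuck_nose below -0.06 m/s)).
It fails at once if a bystander is knocked about (distance of any of adapter_red_grip, adapter_green_grip, sleeve_mid, mallet_grip from where it was at the start of the episode above 0.03 m).
It also fails if it takes over 64 s, if anything falls off the work surface, if the arm or the gripper's body presses on something with over 40 N, if the wrist force passes 120 N, or if a joint passes its speed limit or range.

## Working session

There is one attempt and no reset: what is moved stays moved. The work goes in short steps, Python scripts to look and compute and a tool call to move; the robot and the scene stay as the last step left them, time stands still between calls to the robot, and variables do not carry over. Pictures are saved under pics/ and viewed, about 8 in all and at most 12, crops included, and the job is handed in when it is done.

Besides the shell and the picture viewer there is one more tool, called after "Emit:" by a JSON object that holds its "api" and its "payload". jog_arm: Moves the arm, as the interface text tells. Its arguments: {"type":"object","properties":{"moves":{"type":"array"},"grip_force":{"type":"number"}},"required":["moves"]}

```bash
ls && mkdir -p pics && cat > h.py <<'E'
import numpy as np, cv2
from scipy.spatial.transform import Rotation as R
from cell import arm, imaging, job
def save(n,im): cv2.imwrite(f'pics/{n}.png', cv2.cvtColor(im,cv2.COLOR_RGB2BGR))
def cam(name,st=None):
    p=imaging.camera_params(name); K=np.array([[p['fx'],0,p['cx']],[0,p['fy'],p['cy']],[0,0,1]])
    if 'rvec' in p:
        Rc=R.from_rotvec(p['rvec']).as_matrix(); t=np.array(p['tvec'])
    else:
        st=st or arm.observe(); T=np.eye(4); T[:3,:3]=R.from_rotvec(st['ee_rot']).as_matrix(); T[:3,3]=st['position']
        M=np.linalg.inv(T@np.array(p['hand_eye'])); Rc,t=M[:3,:3],M[:3,3]
    return K,Rc,t
def onz(c,uv,z):
    K,Rc,t=c; o=-Rc.T@t; d=Rc.T@np.linalg.solve(K,[uv[0],uv[1],1]); return o+d*(z-o[2])/d[2]
def proj(c,P):
    K,Rc,t=c; q=K@(Rc@np.array(P)+t); return q[:2]/q[2]
E
python3 - <<'E'
from h import *
s=arm.observe(); print(s)
a=imaging.get_image('scene'); b=imaging.get_image('top')
save('scene',a); save('top',b)
for n in('scene','top'):
    K,Rc,t=cam(n); print(n,K[0,0],K[0,2],K[1,2],-Rc.T@t, Rc.round(3).tolist())
print(imaging.camera_params('wrist'))
E
```

```text
pics
{'clock': 0.0, 'joints': array([ 1.2173877 ,  0.43520966,  0.02497086,  1.57411265, -0.01157303,
        1.13403656, -0.0750645 ]), 'dq': array([ 0.0006524 ,  0.0007532 ,  0.00065095, -0.0026602 ,  0.00071533,
        0.0017315 ,  0.00011674]), 'joint_efforts': array([ 9.28384070e-04, -6.67837501e+01,  9.85573791e-01, -3.14466083e+01,
       -6.04908471e-02,  4.26350115e-02,  1.75963023e-04]), 'position': array([ 0.1549291 , -0.60496982,  0.24294722]), 'ee_rot': array([-3.11535978e+00, -3.92707076e-01,  5.80902091e-04]), 'force': array([-0.24218009, -0.78138348,  0.00152438]), 'ft_torque': array([-0.0047193 , -0.00514832,  0.01584355]), 'width': 0.9963019484289837}
scene 381.492222878197 317.97372282158227 201.0416886063877 [ 1.04985603 -0.24968224  0.73371665] [[0.461, 0.887, -0.016], [0.656, -0.353, -0.667], [-0.597, 0.297, -0.745]]
top 392.4164292913614 319.71655930656607 204.28962689797922 [ 0.32700048 -0.01669054  1.20586093] [[0.007, -1.0, -0.009], [-0.98, -0.006, -0.197], [0.197, 0.01, -0.98]]
{'fx': 327.2582284761543, 'fy': 327.2582284761543, 'cx': 318.0313644936876, 'cy': 201.84201171491267, 'hand_eye': array([[-1.34174441e-03, -9.65329246e-01, -2.61031889e-01,
         7.15544632e-02],
       [ 9.99998939e-01, -1.14728699e-03, -8.97335949e-04,
         2.69320343e-04],
       [ 5.66746144e-04, -2.61032816e-01,  9.65329761e-01,
        -1.41246145e-01],
       [ 0.00000000e+00,  0.00000000e+00,  0.00000000e+00,
         1.00000000e+00]])}
```

View pics/scene.png

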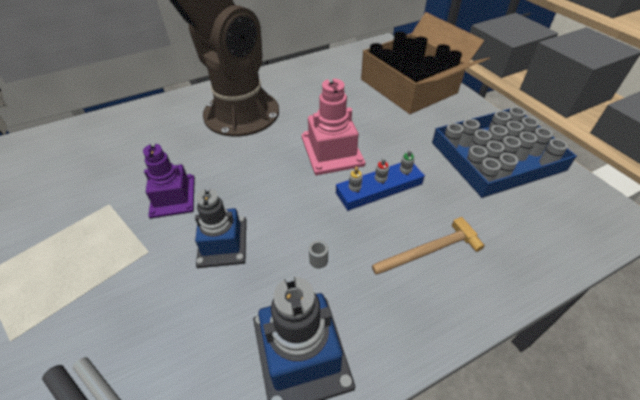

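View pics/top.png

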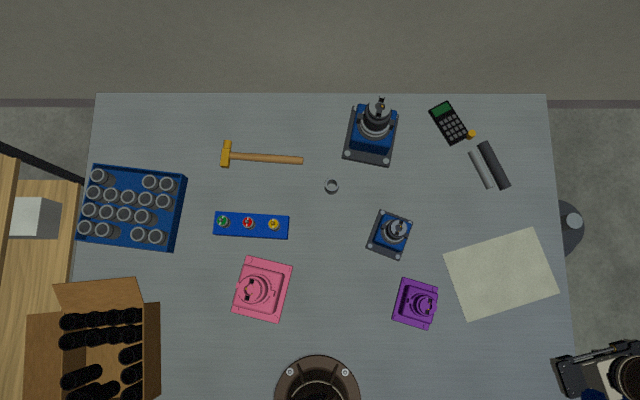

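Scene: yellow-ring adapter is at top (274,224) and scene (355,180), with red and green next to it. The chuck candidates in the top view are the small blue one (395,230), the large blue one (375,120), pink (262,288) and purple (415,303). Pink and purple are excluded, so I choose the smaller blue one (395,230). I'll check it in one crop.

```bash
python3 - <<'E'
from h import *
b=cv2.imread('pics/top.png'); a=cv2.imread('pics/scene.png')
c1=cv2.resize(b[200:270,355:425],(400,400),interpolation=cv2.INTER_CUBIC); c2=cv2.resize(b[200:250,265:295][:,:],(240,400),interpolation=cv2.INTER_CUBIC)
cv2.imwrite('pics/crop.png',np.hstack([c1,c2]))
ct=cam('top'); cs=cam('scene')
def tri(u,v):
    A=[];B=[]
    for c,p in((ct,u),(cs,v)):
        K,Rc,t=c;P=K@np.c_[Rc,t]
        for i in(0,1): A.append(P[i]-p[i]*P[2])
    A=np.array(A); return np.linalg.lstsq(A[:,:3],-A[:,3],rcond=None)[0]
print('yellow',onz(ct,(274,224),.09), tri((274,224),(355,174)))
print('red',onz(ct,(248,223),.09),'green',onz(ct,(222,222),.09))
print('nose small',onz(ct,(397,229),.165),tri((397,229),(208,198)))
print('nose big',onz(ct,(376,108),.165),tri((376,108),(290,290)))
for n,l in(('foot small',[(381,208),(413,213),(403,261),(366,247)]),('big',[(351,101),(399,104),(390,166),(342,158)])):
    p=np.array([onz(ct,u,.01)[:2] for u in l]); print(n,np.linalg.norm(p-np.roll(p,-1,0),axis=1).round(3),p.mean(0))
p=np.array([onz(ct,u,.034)[:2] for u in [(214,212),(289,217),(288,240),(214,236)]]);print('rack',p.round(3).tolist())
E
```

```text
yellow [0.49216327 0.12612286 0.09      ] [0.49351879 0.12799687 0.08474219]
red [0.4946092 0.2011124 0.09     ] green [0.4970606  0.27626971 0.09      ]
nose small [ 0.46961412 -0.21226196  0.165     ] [ 0.47091824 -0.21445013  0.15505025]
nose big [ 0.81559502 -0.16349158  0.165     ] [ 0.78359984 -0.15989256  0.22931163]
foot small [0.099 0.151 0.118 0.13 ] [ 0.48148606 -0.22206394]
big [0.157 0.214 0.154 0.198] [ 0.80606437 -0.1660156 ]
rack [[0.536, 0.317], [0.522, 0.088], [0.452, 0.09], [0.463, 0.313]]
```

View pics/crop.png

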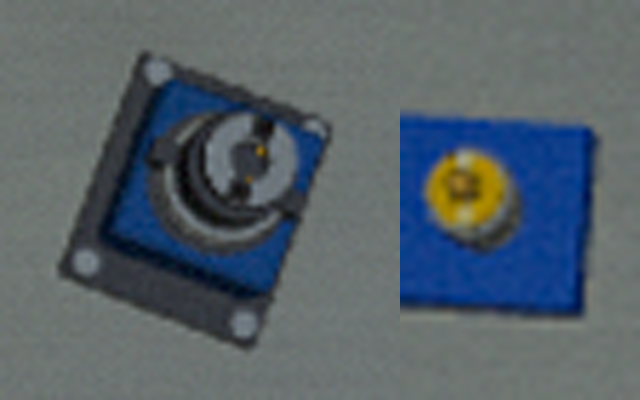

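Crop: small blue chuck (130×110 foot) has slot marks at about crop (265,125) and (240,190). The yellow ring's white marks at (465,155) and (468,220) run about vertically. I'll go over the chuck for a close look with the wrist camera.

```bash
cat >> h.py <<'E'
def yawR(y):  # tool down, tool y axis at world angle y
    yv=np.array([np.cos(y),np.sin(y),0]); z=np.array([0,0,-1.]); return np.c_[np.cross(yv,z),yv,z]
def goal(pos,deg,st=None,cur=None):
    """shift cm / rotvec in tool axes from current pose, jaw line at deg (nearest half turn)"""
    st=st or arm.observe(); R0=R.from_rotvec(st['ee_rot']).as_matrix()
    best=min((R.from_matrix(R0.T@yawR(np.radians(deg+k))).as_rotvec() for k in(0,180)),key=np.linalg.norm)
    return (R0.T@(np.array(pos)-st['position'])*100).round(2),best.round(4)
E
python3 - <<'E'
from h import *
c=cam('top'); a=onz(c,(401.4,221.9),.165);b=onz(c,(396.5,233.3),.165); d=a-b; print('slot',np.degrees(np.arctan2(d[1],d[0])),np.linalg.norm(d),(a+b)/2)
a=onz(c,(276.4,219.4),.09);b=onz(c,(276.7,227.5),.09); d=a-b; print('lug',np.degrees(np.arctan2(d[1],d[0])),np.linalg.norm(d),(a+b)/2)
R0=R.from_rotvec(arm.observe()['ee_rot']).as_matrix(); print(R0.round(3))
print(goal([.47,-.212,.31],-25)); 
E
```

```text
slot -24.537108049510458 0.033802759030067686 [ 0.47345354 -0.21759345  0.165     ]
lug 3.7685944573364316 0.02356344138830556 [0.49382886 0.11883354 0.09      ]
[[ 0.969  0.248 -0.   ]
 [ 0.248 -0.969  0.001]
 [-0.    -0.001 -1.   ]]
(array([ 40.27, -30.27,  -6.66]), array([-1.300e-03, -5.000e-04, -8.837e-01]))
```

Emit:
{"api": "jog_arm", "payload": {"moves": [{"fingers":-1,"xyz":[2,-1.5,-3],"angular":[0,0,-0.05]},{"fingers":-1,"xyz":[6,-4.5,-6.7],"angular":[0,0,-0.16]},{"fingers":-1,"xyz":[10,-7.5,-6.7],"angular":[0,0,-0.25]},{"fingers":-1,"xyz":[14,-10.5,-6.7],"angular":[0,0,-0.34]},{"fingers":-1,"xyz":[18,-13.5,-6.7],"angular":[0,0,-0.43]},{"fingers":-1,"xyz":[22,-16.5,-6.7],"angular":[0,0,-0.52]},{"fingers":-1,"xyz":[26,-19.5,-6.7],"angular":[0,0,-0.61]},{"fingers":-1,"xyz":[30,-22.5,-6.7],"angular":[0,0,-0.7]},{"fingers":-1,"xyz":[34,-25.5,-6.7],"angular":[0,0,-0.79]},{"fingers":-1,"xyz":[38,-28.5,-6.7],"angular":[0,0,-0.884]},{"fingers":-1,"xyz":[40.3,-30.3,-6.7],"angular":[0,0,-0.884]},{"fingers":-1,"xyz":[40.3,-30.3,-6.7],"angular":[0,0,-0.884]}]}}

```text
clock: 1.6
position: [0.4714, -0.2095, 0.3104]
ee_rot: [-2.645, -1.694, -0.001]
force: [0.5, -0.6, -0.3]
width: 0.999
```

```bash
python3 - <<'E'
from h import *
s=arm.observe(); w=imaging.get_image('wrist'); save('w1',w); np.save('w1.npy',np.r_[s['position'],s['ee_rot']])
print(s['clock'],s['position'],s['ee_rot'],np.abs(s['dq']).max(),s['force'])
print(proj(cam('wrist',s),[.472,-.215,.165]))
E
```

```text
1.6 [ 0.47143346 -0.2094532   0.31042487] [-2.64470960e+00 -1.69377092e+00 -8.68135020e-04] 0.0517117269015209 [ 0.54855475 -0.62757583 -0.34069748]
[320.02540243 200.09782801]
```

View pics/w1.png

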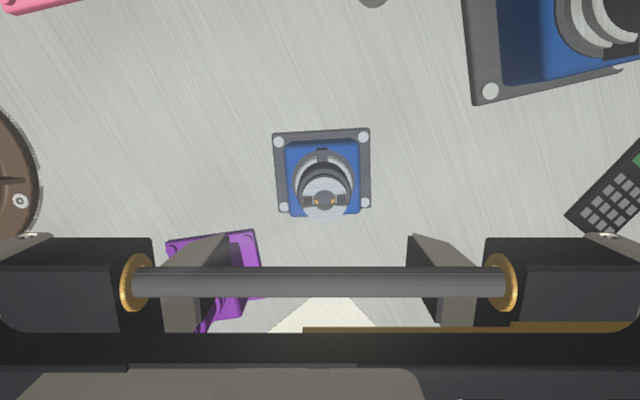

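Wrist view: nose face centred near (325,198), 46 px wide (42 mm gives 48, agrees). The slots run horizontally at row ~200. A magnified crop comes next for exact centre and angle.

```bash
python3 - <<'E'
import cv2
b=cv2.imread('pics/w1.png')[165:230,285:365]
cv2.imwrite('pics/w1c.png',cv2.resize(b,None,fx=9,fy=9,interpolation=cv2.INTER_CUBIC))
E
```

```text
(no output)
```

View pics/w1c.png

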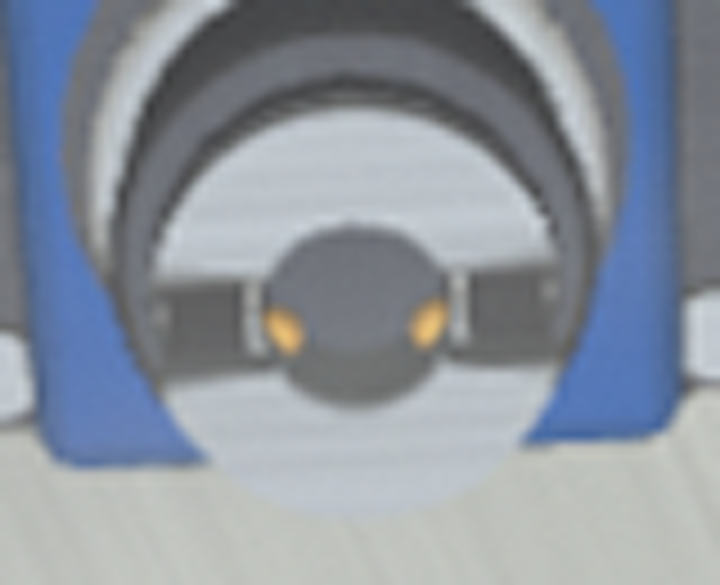

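```bash
python3 - <<'E'
from h import *
v=np.load('w1.npy'); c=cam('wrist',dict(position=v[:3],ee_rot=v[3:]))
f=lambda x,y:onz(c,((x+.5)/9-.5+285,(y+.5)/9-.5+165),.165)
print('centre bore',f(355,315),'nose',f(356,313.5))
for a,b in(((155,285),(555,265)),((165,380),(555,360))):
    d=f(*b)-f(*a); print(np.degrees(np.arctan2(d[1],d[0])))
l,r,t,b=f(265,315),f(445,315),f(355,222),f(355,407); print(np.linalg.norm(l-r),np.linalg.norm(t-b),np.linalg.norm(f(356,107)-f(356,520)))
print(np.degrees(np.arctan2(*cam('wrist',dict(position=v[:3],ee_rot=v[3:]))[1][0][[1,0]])))
s=arm.observe();print(s['position']);print(goal([.493,.121,.30],-1))
E
```

```text
centre bore [ 0.47548003 -0.21604818  0.165     ] nose [ 0.47563613 -0.21594846  0.165     ]
-21.846446365954336
-21.743504984105943
0.01811257095956736 0.01924148494306643 0.04295966169627547
-24.802836236824895
[ 0.47042481 -0.21129849  0.3103434 ]
(array([ 31.1 , -11.93,   1.04]), array([-8.000e-04, -1.000e-04, -4.167e-01]))
```

Emit:
{"api": "jog_arm", "payload": {"moves": [{"fingers":-1,"xyz":[2,-0.8,0.2],"angular":[0,0,-0.05]},{"fingers":-1,"xyz":[6,-2.3,1],"angular":[0,0,-0.12]},{"fingers":-1,"xyz":[11,-4.2,2],"angular":[0,0,-0.2]},{"fingers":-1,"xyz":[16,-6.1,3],"angular":[0,0,-0.28]},{"fingers":-1,"xyz":[21,-8,4],"angular":[0,0,-0.35]},{"fingers":-1,"xyz":[26,-10,5],"angular":[0,0,-0.417]},{"fingers":-1,"xyz":[29.5,-11.3,6],"angular":[0,0,-0.417]},{"fingers":-1,"xyz":[31.1,-11.9,6],"angular":[0,0,-0.417]},{"fingers":-1,"xyz":[31.1,-11.9,6],"angular":[0,0,-0.417]},{"fingers":-1,"xyz":[31.1,-11.9,6],"angular":[0,0,-0.417]},{"fingers":-1,"xyz":[31.1,-11.9,6],"angular":[0,0,-0.417]}]}}

```text
clock: 3.02
position: [0.4941, 0.1185, 0.2509]
ee_rot: [2.245, 2.197, -0.0]
force: [-0.5, 0.5, 0.0]
width: 0.999
```

```bash
python3 - <<'E'
from h import *
s=arm.observe(); w=imaging.get_image('wrist'); save('w2',w); np.save('w2.npy',np.r_[s['position'],s['ee_rot']])
print(s['clock'],s['position'],s['ee_rot'],np.abs(s['dq']).max(),s['force'])
u,v=proj(cam('wrist',s),[.493,.121,.095]); print(u,v)
x0,y0=int(u-50),int(v-40); print(x0,y0)
save('w2c',cv2.resize(w[y0:y0+75,x0:x0+100],None,fx=8,fy=8,interpolation=cv2.INTER_CUBIC))
E
```

```text
3.025 [0.49407322 0.11852413 0.25090872] [ 2.24466807e+00  2.19686025e+00 -4.37752537e-04] 0.004918597591988192 [-0.48108537  0.49612393  0.03424507]
315.30037138817676 188.83506131665771
265 148
```

View pics/w2c.png

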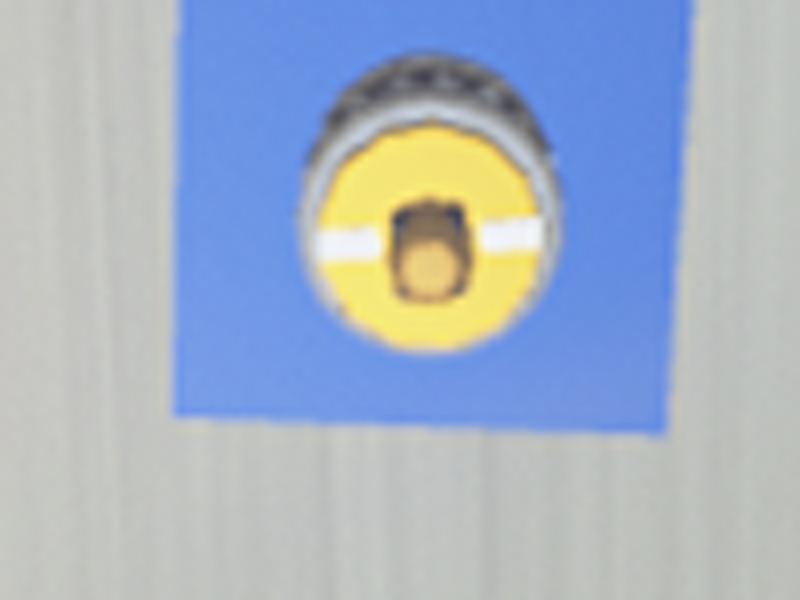

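Close view shows the yellow ring centre at crop (429,238), tap tip at (432,262), white marks at (348,246) and (512,234).

```bash
python3 - <<'E'
from h import *
v=np.load('w2.npy'); st=dict(position=v[:3],ee_rot=v[3:]); c=cam('wrist',st)
f=lambda x,y,z:onz(c,((x+.5)/8-.5+265,(y+.5)/8-.5+148),z)
for z in(.088,.092,.096): print('ring',z,f(429,238,z),np.linalg.norm(f(313,238,z)-f(545,238,z)))
print('tap',f(432,262,.106)); d=f(512,234,.092)-f(348,246,.092); print('lug deg',np.degrees(np.arctan2(d[1],d[0])))
print('rack edges',[f(*p,.034).round(4) for p in((174,415),(666,433),(178,60),(690,60))])
E
```

```text
ring 0.088 [0.49591062 0.13047884 0.088     ] 0.027364056853395716
ring 0.092 [0.49592374 0.13124717 0.092     ] 0.02700412448476902
ring 0.096 [0.49593685 0.13201551 0.096     ] 0.02664419211614233
tap [0.49624161 0.13121845 0.106     ]
lug deg 2.9329607116604386
rack edges [array([0.4591, 0.0955, 0.034 ]), array([0.5287, 0.0913, 0.034 ]), array([0.4621, 0.1455, 0.034 ]), array([0.5319, 0.1439, 0.034 ])]
```

```bash
python3 - <<'E'
from h import *
print(goal([.496,.131,.064],2.9)); s=arm.observe(); print(s['position'],s['force'])
E
```

```text
(array([ 1.23,  0.17, 18.69]), array([ 0.0003,  0.0006, -0.0718]))
[0.49402989 0.11880043 0.25087946] [ 0.50715636 -0.00565491 -0.24213224]
```

Emit:
{"api": "jog_arm", "payload": {"moves": [{"fingers":-1,"xyz":[1.23,0.17,2],"angular":[0,0,-0.072]},{"fingers":-1,"xyz":[1.23,0.17,5],"angular":[0,0,-0.072]},{"fingers":-1,"xyz":[1.23,0.17,9],"angular":[0,0,-0.072]},{"fingers":-1,"xyz":[1.23,0.17,12],"angular":[0,0,-0.072]},{"fingers":-1,"xyz":[1.23,0.17,14.5],"angular":[0,0,-0.072]},{"fingers":-1,"xyz":[1.23,0.17,16.5],"angular":[0,0,-0.072]},{"fingers":-1,"xyz":[1.23,0.17,18],"angular":[0,0,-0.072]},{"fingers":-1,"xyz":[1.23,0.17,18.7],"angular":[0,0,-0.072]},{"fingers":-1,"xyz":[1.23,0.17,18.7],"angular":[0,0,-0.072]},{"fingers":-1,"xyz":[1.23,0.17,18.7],"angular":[0,0,-0.072]}]}}

```text
clock: 4.32
position: [0.4962, 0.1327, 0.0643]
ee_rot: [2.161, 2.279, 0.001]
force: [0.1, -0.2, 1.0]
width: 0.998
```

```bash
python3 - <<'E'
from h import *
s=arm.observe(); print(s['position'],s['force'],goal([.496,.131,.064],2.9))
E
```

```text
[0.49617921 0.13268615 0.06428944] [ 0.10643683 -0.2399997   0.97325588] (array([-0.17, -0.03,  0.03]), array([ 0.0011, -0.0003,  0.0025]))
```

Emit:
{"api": "jog_arm", "payload": {"moves": [{"fingers":-1,"xyz":[-0.15,0,0],"angular":[0,0,0]},{"fingers":-1,"xyz":[-0.15,0,0],"angular":[0,0,0]},{"fingers":1,"xyz":[-0.15,0,0],"angular":[0,0,0]},{"fingers":1,"xyz":[-0.15,0,0],"angular":[0,0,0]},{"fingers":1,"xyz":[-0.15,0,0],"angular":[0,0,0]},{"fingers":1,"xyz":[-0.15,0,0],"angular":[0,0,0]},{"fingers":1,"xyz":[-0.15,0,0],"angular":[0,0,0]},{"fingers":1,"xyz":[-0.15,0,0],"angular":[0,0,0]},{"fingers":1,"xyz":[-0.15,0,0],"angular":[0,0,0]},{"fingers":1,"xyz":[-0.15,0,0],"angular":[0,0,0]}], "grip_force": 50}}

```text
clock: 5.58
position: [0.4957, 0.131, 0.0637]
ee_rot: [-2.162, -2.279, 0.0]
force: [-1.6, 0.1, 1.5]
width: 0.341
```

```bash
python3 - <<'E'
from h import *
s=arm.observe(); print(s['position'],s['force'],s['ft_torque'],s['width']*92)
E
```

```text
[0.49567478 0.13095744 0.06369492] [-1.58898104  0.13731071  1.45904985] [-0.02696614  0.12441049 -0.02370869] 31.394499872273293
```

Emit:
{"api": "jog_arm", "payload": {"moves": [{"fingers":1,"xyz":[0,0,-0.5],"angular":[0,0,0]},{"fingers":1,"xyz":[0,0,-1.5],"angular":[0,0,0]},{"fingers":1,"xyz":[0,0,-3],"angular":[0,0,0]},{"fingers":1,"xyz":[0,0,-5],"angular":[0,0,0]},{"fingers":1,"xyz":[0,0,-8],"angular":[0,0,0]},{"fingers":1,"xyz":[0,0,-12],"angular":[0,0,0]},{"fingers":1,"xyz":[0,0,-16],"angular":[0,0,0]},{"fingers":1,"xyz":[0,0,-19],"angular":[0,0,0]},{"fingers":1,"xyz":[0,0,-20.6],"angular":[0,0,0]},{"fingers":1,"xyz":[0,0,-20.6],"angular":[0,0,0]}]}}

```text
clock: 6.82
position: [0.4961, 0.1311, 0.2706]
ee_rot: [2.161, 2.278, 0.002]
force: [0.8, 0.1, -3.4]
width: 0.34
```

```bash
python3 - <<'E'
from h import *
s=arm.observe(); print(s['position'],s['force'],s['width']*92, s['joints'])
a=np.radians(-21.8+90); print(goal([.4755-.04*np.cos(a),-.216-.04*np.sin(a),.27],-21.8)); print(R.from_rotvec(s['ee_rot']).as_matrix().round(3))
E
```

```text
[0.49609395 0.13110261 0.27060225] [ 0.77028341  0.06949873 -3.36966989] 31.31099875119192 [ 0.15460282  0.30238241 -0.6546889   1.76357806  0.20147936  1.14152594
 -0.5094995 ]
(array([-38.18,  -5.57,   0.05]), array([ 0.0017, -0.0005,  0.4333]))
[[-0.053  0.999  0.002]
 [ 0.999  0.053  0.   ]
 [ 0.     0.002 -1.   ]]
```

Emit:
{"api": "jog_arm", "payload": {"moves": [{"fingers":1,"xyz":[-2,-0.3,0],"angular":[0,0,0.03]},{"fingers":1,"xyz":[-6,-0.9,0],"angular":[0,0,0.08]},{"fingers":1,"xyz":[-11,-1.6,0],"angular":[0,0,0.14]},{"fingers":1,"xyz":[-16,-2.4,0],"angular":[0,0,0.2]},{"fingers":1,"xyz":[-21,-3.1,0],"angular":[0,0,0.26]},{"fingers":1,"xyz":[-26,-3.8,0],"angular":[0,0,0.32]},{"fingers":1,"xyz":[-31,-4.6,0],"angular":[0,0,0.38]},{"fingers":1,"xyz":[-35,-5.2,0],"angular":[0,0,0.433]},{"fingers":1,"xyz":[-37.5,-5.5,0],"angular":[0,0,0.433]},{"fingers":1,"xyz":[-38.2,-5.6,0],"angular":[-0.002,0,0.433]},{"fingers":1,"xyz":[-38.2,-5.6,0],"angular":[0,0,0.433]},{"fingers":1,"xyz":[-38.2,-5.6,0],"angular":[0,0,0.433]}]}}

```text
clock: 8.32
position: [0.4602, -0.2521, 0.2695]
ee_rot: [-2.599, -1.764, -0.0]
force: [0.1, 0.9, -2.8]
width: 0.336
```

Emit:
{"api": "jog_arm", "payload": {"moves": [{"fingers":1,"xyz":[0,0,0],"angular":[0,0,0]},{"fingers":1,"xyz":[0,0,0],"angular":[0,0,0]},{"fingers":1,"xyz":[0,0,0],"angular":[0,0,0]}]}}

```text
clock: 8.7
position: [0.4602, -0.2532, 0.2698]
ee_rot: [2.601, 1.762, 0.0]
force: [-0.1, -0.2, -3.2]
width: 0.339
```

```bash
python3 - <<'E'
from h import *
s=arm.observe(); w=imaging.get_image('wrist'); save('w3',w); np.save('w3.npy',np.r_[s['position'],s['ee_rot']])
print(s['clock'],s['position'],s['ee_rot'],np.abs(s['dq']).max(),s['force'],s['width']*92)
u,v=proj(cam('wrist',s),[.4755,-.216,.165]); print(u,v)
x0,y0=int(u-50),int(v-40); print(x0,y0)
a=cv2.resize(w[y0:y0+75,x0:x0+100],None,fx=8,fy=8,interpolation=cv2.INTER_CUBIC)
save('w3c',a)
E
```

```text
8.7 [ 0.46018815 -0.25320301  0.26978345] [2.60060654e+00 1.76229843e+00 2.34215832e-05] 0.0025444414615600577 [-0.09121882 -0.15523425 -3.21558176] 31.167058509897796
316.98026823102987 155.63188940372822
266 115
```

View pics/w3c.png

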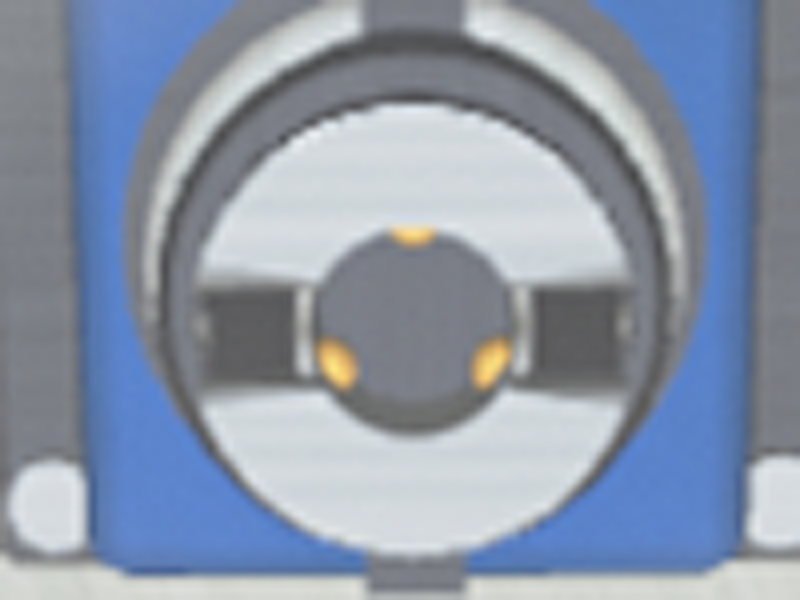

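View pics/w3.png

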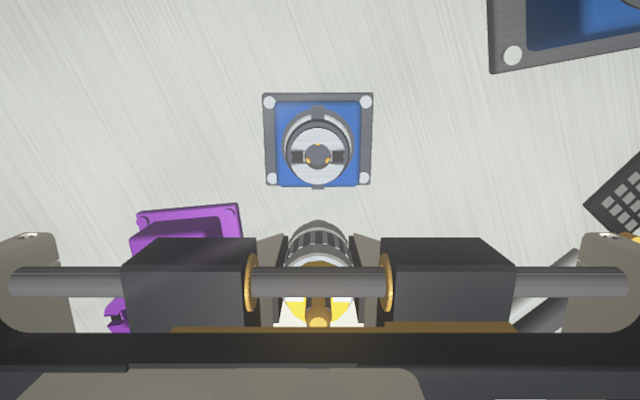

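Crop: bore centre at crop (414,331), nose centre at (414,328), slots level in the image, so aligned with the jaws. Full view: adapter held symmetrically between the jaws, tap tip at about (318,316).

```bash
python3 - <<'E'
from h import *
v=np.load('w3.npy'); st=dict(position=v[:3],ee_rot=v[3:]); c=cam('wrist',st)
f=lambda x,y:onz(c,((x+.5)/8-.5+266,(y+.5)/8-.5+115),.165)
T=R.from_rotvec(v[3:]).as_matrix()
for n,p in(('bore',(414,332)),('nose',(414,328))): print(n,f(*p),'tool',T.T@(f(*p)-v[:3]))
print('nose dia',np.linalg.norm(f(414,101)-f(414,555)),'bore',np.linalg.norm(f(313,331)-f(515,331)))
d=f(630,285.5)-f(200,285); print('slot',np.degrees(np.arctan2(d[1],d[0])),'jaw',np.degrees(np.arctan2(T[1,1],T[0,1])))
print('tap tool',[T.T@(onz(c,p,v[2]+.0423)-v[:3]) for p in((318,316),(318,314))])
print('hole ring in tool (w2 meas)', )
u=np.load('w2.npy')
w=cv2.imread('pics/w3.png')[262:332,270:370]; cv2.imwrite('pics/w3t.png',cv2.resize(w,None,fx=8,fy=8,interpolation=cv2.INTER_CUBIC))
E
```

```text
bore [ 0.47561128 -0.21639189  0.165     ] tool [0.03991148 0.00067113 0.10478133]
nose [ 0.47575068 -0.21604448  0.165     ] tool [0.04028581 0.00067184 0.10478131]
nose dia 0.042491796752860404 bore 0.018944982541281026
slot -21.896926364354236 jaw -21.75301784376782
tap tool [array([ 0.00317058,  0.00114742, -0.04230005]), array([ 0.00395999,  0.0011485 , -0.04230009])]
hole ring in tool (w2 meas)
```

View pics/w3t.png

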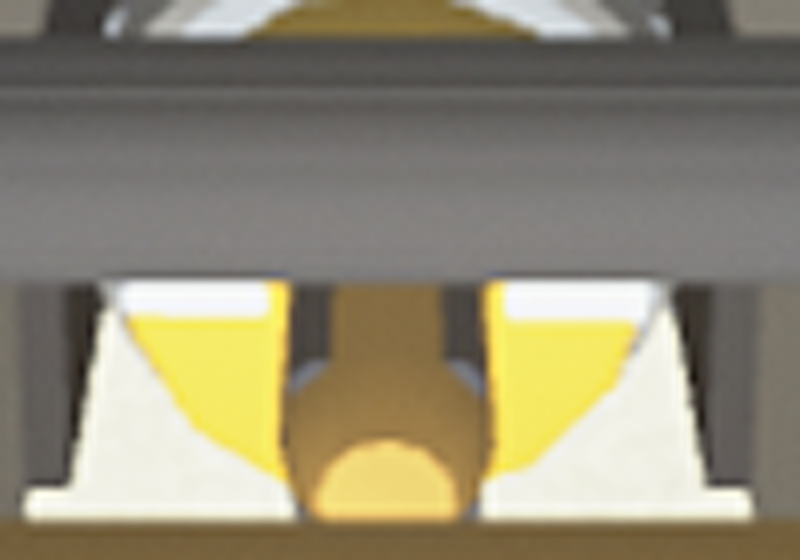

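Held adapter: tap disc centred near (318.5,325), giving tool x ≈ -0.5 mm and y ≈ +1.2 mm. That y is mostly camera bias, since the jaws centre it, so I'll use the nose-minus-adapter difference.

Emit:
{"api": "jog_arm", "payload": {"moves": [{"fingers":1,"xyz":[1,0,0],"angular":[0,0,0]},{"fingers":1,"xyz":[2.5,-0.03,0],"angular":[0,0,0]},{"fingers":1,"xyz":[3.7,-0.03,0.5],"angular":[0,0,0]},{"fingers":1,"xyz":[4.03,-0.03,2],"angular":[0,0,0]},{"fingers":1,"xyz":[4.03,-0.03,3.5],"angular":[0,0,0]},{"fingers":1,"xyz":[4.03,-0.03,4.5],"angular":[0,0,0]},{"fingers":1,"xyz":[4.03,-0.03,4.8],"angular":[0,0,0]},{"fingers":1,"xyz":[4.03,-0.03,4.8],"angular":[0,0,0]},{"fingers":1,"xyz":[4.03,-0.03,4.8],"angular":[0,0,0]}]}}

```text
clock: 9.88
position: [0.475, -0.2161, 0.2222]
ee_rot: [2.601, 1.761, 0.001]
force: [-0.1, -0.2, -2.4]
width: 0.336
```

```bash
python3 - <<'E'
from h import *
v=np.load('w3.npy');T=R.from_rotvec(v[3:]).as_matrix()
s=arm.observe(); print(s['position'],s['force'],T.T@(s['position']-v[:3])*1000, R.from_rotvec(s['ee_rot']).as_matrix()[:,2])
E
```

```text
[ 0.47504955 -0.2161336   0.22216151] [-0.14846879 -0.16561611 -2.40793037] [39.94005335  0.05982701 47.61974561] [ 7.61783869e-04 -3.61883913e-04 -9.99999644e-01]
```

Emit:
{"api": "jog_arm", "payload": {"moves": [{"fingers":1,"xyz":[0.03,-0.03,0.2],"angular":[0,0,0]},{"fingers":1,"xyz":[0.03,-0.03,0.4],"angular":[0,0,0]},{"fingers":1,"xyz":[0.03,-0.03,0.6],"angular":[0,0,0]},{"fingers":1,"xyz":[0.03,-0.03,0.7],"angular":[0,0,0]},{"fingers":1,"xyz":[0.03,-0.03,0.8],"angular":[0,0,0]},{"fingers":1,"xyz":[0.03,-0.03,0.8],"angular":[0,0,0]}]}}

```text
clock: 10.62
position: [0.4746, -0.2155, 0.2136]
ee_rot: [-2.601, -1.762, 0.0]
force: [0.3, 1.0, -2.2]
width: 0.34
```

```bash
cat > o.py <<'E'
from h import *
s=arm.observe(); v=np.load('w3.npy');T=R.from_rotvec(v[3:]).as_matrix()
print(s['clock'],s['position'],'tool F',T.T@s['force'],'tool tau',T.T@s['ft_torque'],'rel mm',T.T@(s['position']-v[:3])*1000,s['width']*92)
E
python3 o.py
```

```text
10.625 [ 0.47458029 -0.21550732  0.2136424 ] tool F [ 1.01974072 -0.05557298  2.17294899] tool tau [-0.06316358 -0.04175079  0.01088464] rel mm [40.34829028 -0.60903387 56.13876674] 31.291303063455988
```

Emit:
{"api": "jog_arm", "payload": {"moves": [{"fingers":1,"xyz":[0.02,0.02,0.15],"angular":[0,0,0]},{"fingers":1,"xyz":[0.02,0.02,0.3],"angular":[0,0,0]},{"fingers":1,"xyz":[0.02,0.02,0.45],"angular":[0,0,0]},{"fingers":1,"xyz":[0.02,0.02,0.6],"angular":[0,0,0]},{"fingers":1,"xyz":[0.02,0.02,0.7],"angular":[0,0,0]},{"fingers":1,"xyz":[0.02,0.02,0.7],"angular":[0,0,0]}]}}

```text
clock: 11.38
position: [0.4748, -0.2156, 0.2067]
ee_rot: [2.601, 1.762, -0.0]
force: [-0.6, -2.4, -2.9]
width: 0.34
```

```bash
python3 o.py
```

```text
11.375 [ 0.47477523 -0.21562724  0.206653  ] tool F [-2.43870277  0.31967065  2.86860547] tool tau [-0.12962817 -0.43146408  0.04083702] rel mm [40.30954398 -0.38428589 63.12819294] 31.261898691696206
```

Emit:
{"api": "jog_arm", "payload": {"moves": [{"fingers":1,"xyz":[-0.03,0,0],"angular":[0,0,0]},{"fingers":1,"xyz":[-0.03,0,0.2],"angular":[0,0,0]},{"fingers":1,"xyz":[-0.03,0,0.4],"angular":[0,0,0]},{"fingers":1,"xyz":[-0.03,0,0.6],"angular":[0,0,0]},{"fingers":1,"xyz":[-0.03,0,0.8],"angular":[0,0,0]},{"fingers":1,"xyz":[-0.03,0,0.95],"angular":[0,0,0]},{"fingers":1,"xyz":[-0.03,0,0.95],"angular":[0,0,0]}]}}

```text
clock: 12.25
position: [0.4748, -0.2157, 0.1974]
ee_rot: [2.601, 1.762, 0.0]
force: [-1.0, -1.5, 1.3]
width: 0.343
```

```bash
python3 o.py
```

```text
12.25 [ 0.4747896  -0.21573786  0.19736265] tool F [-1.80174325 -0.36419254 -1.2946896 ] tool tau [ 0.18220604 -0.47087383  0.01825944] rel mm [40.21263448 -0.33093829 72.41854831] 31.588696975157536
```

Emit:
{"api": "jog_arm", "payload": {"moves": [{"fingers":1,"xyz":[-0.03,0,0],"angular":[0,0,0]},{"fingers":1,"xyz":[-0.03,0,0.1],"angular":[0,0,0]},{"fingers":1,"xyz":[-0.03,0,0.2],"angular":[0,0,0]},{"fingers":1,"xyz":[-0.03,0,0.3],"angular":[0,0,0]},{"fingers":1,"xyz":[-0.03,0,0.4],"angular":[0,0,0]},{"fingers":1,"xyz":[-0.03,0,0.4],"angular":[0,0,0]}]}}

```text
clock: 13.0
position: [0.4744, -0.2157, 0.1926]
ee_rot: [-2.6, -1.762, 0.0]
force: [0.1, -0.5, -3.9]
width: 0.339
```

```bash
python3 o.py
```

```text
13.0 [ 0.47443979 -0.21573646  0.19262936] tool F [-0.433958    0.25504377  3.88639865] tool tau [-0.18608219 -0.1429748   0.0607974 ] rel mm [40.08455103 -0.65686843 77.15180865] 31.14686590568616
```

Emit:
{"api": "jog_arm", "payload": {"moves": [{"fingers":1,"xyz":[0,0,0.06],"angular":[0,0,0]},{"fingers":1,"xyz":[0,0,0.12],"angular":[0,0,0]},{"fingers":1,"xyz":[0,0,0.18],"angular":[0,0,0]},{"fingers":1,"xyz":[0,0,0.22],"angular":[0,0,0]},{"fingers":1,"xyz":[0,0,0.22],"angular":[0,0,0]}]}}

```text
clock: 13.62
position: [0.4742, -0.216, 0.1905]
ee_rot: [-2.6, -1.761, 0.001]
force: [-1.2, -0.5, -8.1]
width: 0.339
```

```bash
python3 o.py
```

```text
13.625 [ 0.47418916 -0.21598955  0.19054662] tool F [-0.90369548 -0.97493988  8.08449007] tool tau [-0.09874894 -0.31711546 -0.03459426] rel mm [39.75672015 -0.79607979 79.23455134] 31.197500060790304
```

Emit:
{"api": "jog_arm", "payload": {"moves": [{"fingers":1,"xyz":[0,0,0.04],"angular":[0,0,0]},{"fingers":1,"xyz":[0,0,0.08],"angular":[0,0,0]},{"fingers":1,"xyz":[0,0,0.12],"angular":[0,0,0]},{"fingers":1,"xyz":[0,0,0.12],"angular":[0,0,0]}]}}

```text
clock: 14.12
position: [0.4747, -0.216, 0.19]
ee_rot: [2.601, 1.762, 0.0]
force: [-1.4, -1.3, -4.4]
width: 0.342
```

```bash
python3 o.py
```

```text
14.125 [ 0.47473186 -0.21603639  0.18995939] tool F [-1.73120523 -0.78699719  4.42116229] tool tau [ 0.1050181  -0.34794336 -0.0104105 ] rel mm [39.91437485 -0.27473421 79.82183429] 31.470763059942794
```

Emit:
{"api": "jog_arm", "payload": {"moves": [{"fingers":1,"xyz":[0,0,0.03],"angular":[0,0,0]},{"fingers":1,"xyz":[0,0,0.06],"angular":[0,0,0]},{"fingers":1,"xyz":[0,0,0.09],"angular":[0,0,0]},{"fingers":1,"xyz":[0,0,0.09],"angular":[0,0,0]}]}}

```text
clock: 14.62
position: [0.4749, -0.2161, 0.1892]
ee_rot: [2.601, 1.761, 0.001]
force: [-0.0, -1.0, -2.3]
width: 0.341
```

```bash
python3 o.py
```

```text
14.625 [ 0.474948   -0.216085    0.18915861] tool F [-0.93927906  0.37184531  2.2612861 ] tool tau [ 0.01536782 -0.43520614 -0.02025655] rel mm [ 3.99493636e+01 -5.60557475e-02  8.06226387e+01] 31.39877063327471
```

Emit:
{"api": "jog_arm", "payload": {"moves": [{"fingers":1,"xyz":[0,0,0.03],"angular":[0,0,0]},{"fingers":1,"xyz":[0,0,0.06],"angular":[0,0,0]},{"fingers":1,"xyz":[0,0,0.06],"angular":[0,0,0]}]}}

```text
clock: 15.0
position: [0.4749, -0.2161, 0.1885]
ee_rot: [2.601, 1.761, 0.0]
force: [-0.9, -0.7, -0.0]
width: 0.337
```

```bash
python3 o.py
```

```text
15.0 [ 0.47490492 -0.21609153  0.18852071] tool F [-0.99782961 -0.58593298  0.0069654 ] tool tau [-0.1066678  -0.40288834  0.02124912] rel mm [39.92737735 -0.09371332 81.26052855] 31.013342419613153
```

Emit:
{"api": "jog_arm", "payload": {"moves": [{"fingers":1,"xyz":[0,0,0.03],"angular":[0,0,0]},{"fingers":1,"xyz":[0,0,0.06],"angular":[0,0,0]},{"fingers":1,"xyz":[0,0,0.06],"angular":[0,0,0]}]}}

```text
clock: 15.38
position: [0.4749, -0.2161, 0.188]
ee_rot: [2.601, 1.761, 0.0]
force: [-1.5, -1.9, 3.4]
width: 0.34
```

```bash
python3 o.py
```

```text
15.375 [ 0.47489566 -0.21607123  0.18803014] tool F [-2.28236995 -0.68274401 -3.44603387] tool tau [ 0.00602467 -0.39230733 -0.01485566] rel mm [39.94282628 -0.10989623 81.75110039] 31.301076592790906
```

Emit:
{"api": "jog_arm", "payload": {"moves": [{"fingers":1,"xyz":[0,0,0.03],"angular":[0,0,0]},{"fingers":1,"xyz":[0,0,0.06],"angular":[0,0,0]},{"fingers":1,"xyz":[0,0,0.09],"angular":[0,0,0]},{"fingers":1,"xyz":[0,0,0.09],"angular":[0,0,0]}]}}

```text
clock: 15.88
position: [0.4749, -0.2161, 0.1874]
ee_rot: [2.6, 1.761, 0.001]
force: [-2.6, -1.3, 7.1]
width: 0.337
```

```bash
python3 o.py
```

```text
15.875 [ 0.47491959 -0.216075    0.18737306] tool F [-2.1277412  -1.92438306 -7.1158051 ] tool tau [ 0.2613539  -0.44656193  0.08315278] rel mm [39.9482285  -0.08633731 82.4081771 ] 31.039508901570578
```

Emit:
{"api": "jog_arm", "payload": {"moves": [{"fingers":1,"xyz":[0,0,0.03],"angular":[0,0,0]},{"fingers":1,"xyz":[0,0,0.06],"angular":[0,0,0]},{"fingers":1,"xyz":[0,0,0.08],"angular":[0,0,0]},{"fingers":1,"xyz":[0,0,0.08],"angular":[0,0,0]}]}}

```text
clock: 16.38
position: [0.4749, -0.2161, 0.1869]
ee_rot: [2.6, 1.761, 0.0]
force: [-3.8, -1.3, 11.5]
width: 0.34
```

```bash
python3 o.py
```

```text
16.375 [ 0.47489945 -0.216074    0.18687655] tool F [ -2.62747333  -3.03700626 -11.52359529] tool tau [ 0.58558665 -0.47858731 -0.01560911] rel mm [39.94172215 -0.10547084 82.90468908] 31.288652417078392
```

Emit:
{"api": "jog_arm", "payload": {"moves": [{"fingers":1,"xyz":[0,0,0.03],"angular":[0,0,0]},{"fingers":1,"xyz":[0,0,0.06],"angular":[0,0,0]},{"fingers":1,"xyz":[0,0,0.06],"angular":[0,0,0]},{"fingers":1,"xyz":[0,0,0.06],"angular":[0,0,0]}]}}

```text
clock: 16.88
position: [0.4749, -0.2161, 0.1865]
ee_rot: [2.6, 1.761, 0.0]
force: [-4.0, -1.7, 14.6]
width: 0.339
```

```bash
python3 o.py
```

```text
16.875 [ 0.47491985 -0.21608788  0.18653165] tool F [ -3.10175119  -3.10585494 -14.63672295] tool tau [ 0.85336478 -0.51710984  0.01122695] rel mm [ 3.99364115e+01 -8.14158551e-02  8.32495950e+01] 31.21227430878737
```

Pressed with about 17 N net, and the slope is ~8 N/mm, which matches the nose spring with the flange seated. Now easing back and starting the slow pull.

Emit:
{"api": "jog_arm", "payload": {"moves": [{"fingers":1,"xyz":[0,0,-0.05],"angular":[0,0,0]},{"fingers":1,"xyz":[0,0,-0.1],"angular":[0,0,0]},{"fingers":1,"xyz":[0,0,-0.15],"angular":[0,0,0]},{"fingers":1,"xyz":[0,0,-0.2],"angular":[0,0,0]},{"fingers":1,"xyz":[0,0,-0.25],"angular":[0,0,0]},{"fingers":1,"xyz":[0,0,-0.3],"angular":[0,0,0]},{"fingers":1,"xyz":[0,0,-0.3],"angular":[0,0,0]},{"fingers":1,"xyz":[0,0,-0.3],"angular":[0,0,0]}]}}

```text
clock: 17.88
position: [0.4748, -0.216, 0.1884]
ee_rot: [2.601, 1.762, 0.0]
force: [1.4, -2.4, 0.2]
width: 0.338
```

```bash
python3 o.py
```

```text
17.875 [ 0.47483973 -0.21603538  0.18835192] tool F [-1.74573566  2.22723821 -0.15473467] tool tau [-0.61600029 -0.40054404 -0.01989561] rel mm [39.9553802  -0.17508872 81.429311  ] 31.12061750057545
```

Emit:
{"api": "jog_arm", "payload": {"moves": [{"fingers":1,"xyz":[0,0,-0.03],"angular":[0,0,0]},{"fingers":1,"xyz":[0,0,-0.06],"angular":[0,0,0]},{"fingers":1,"xyz":[0,0,-0.09],"angular":[0,0,0]},{"fingers":1,"xyz":[0,0,-0.12],"angular":[0,0,0]},{"fingers":1,"xyz":[0,0,-0.12],"angular":[0,0,0]}]}}

```text
clock: 18.5
position: [0.4742, -0.2158, 0.1894]
ee_rot: [-2.6, -1.761, 0.001]
force: [-0.5, -2.0, -3.4]
width: 0.343
```

```bash
python3 o.py
```

```text
18.5 [ 0.47419323 -0.21579899  0.18935868] tool F [-2.00750688  0.25227048  3.44250915] tool tau [-0.00459454 -0.3398109  -0.03361607] rel mm [39.93527653 -0.86305174 80.42248376] 31.536069313057983
```

Emit:
{"api": "jog_arm", "payload": {"moves": [{"fingers":1,"xyz":[0,0,-0.03],"angular":[0,0,0]},{"fingers":1,"xyz":[0,0,-0.06],"angular":[0,0,0]},{"fingers":1,"xyz":[0,0,-0.09],"angular":[0,0,0]},{"fingers":1,"xyz":[0,0,-0.12],"angular":[0,0,0]},{"fingers":1,"xyz":[0,0,-0.15],"angular":[0,0,0]},{"fingers":1,"xyz":[0,0,-0.15],"angular":[0,0,0]}]}}

```text
clock: 19.25
position: [0.4743, -0.2159, 0.1908]
ee_rot: [-2.6, -1.761, 0.001]
force: [-1.7, -0.3, -9.4]
width: 0.344
```

```bash
python3 o.py
```

```text
19.25 [ 0.47430396 -0.21586319  0.19080331] tool F [-0.93555804 -1.42360775  9.37157286] tool tau [ 0.09080138 -0.32355294 -0.02589868] rel mm [39.91660905 -0.73625946 78.9778645 ] 31.640947270710292
```

Emit:
{"api": "jog_arm", "payload": {"moves": [{"fingers":1,"xyz":[0,0,-0.02],"angular":[0,0,0]},{"fingers":1,"xyz":[0,0,-0.04],"angular":[0,0,0]},{"fingers":1,"xyz":[0,0,-0.06],"angular":[0,0,0]},{"fingers":1,"xyz":[0,0,-0.08],"angular":[0,0,0]},{"fingers":1,"xyz":[0,0,-0.1],"angular":[0,0,0]},{"fingers":1,"xyz":[0,0,-0.12],"angular":[0,0,0]},{"fingers":1,"xyz":[0,0,-0.12],"angular":[0,0,0]}]}}

```text
clock: 20.12
position: [0.4744, -0.2159, 0.1921]
ee_rot: [-2.601, -1.762, 0.001]
force: [-0.9, -0.3, -16.5]
width: 0.342
```

```bash
python3 o.py
```

```text
20.125 [ 0.47435311 -0.21589492  0.19205585] tool F [-0.56615384 -0.74518684 16.53243413] tool tau [ 0.14331786 -0.25053524 -0.05126831] rel mm [39.90528351 -0.67871872 77.72532937] 31.437025473461574
```

Emit:
{"api": "jog_arm", "payload": {"moves": [{"fingers":1,"xyz":[0,0,-0.01],"angular":[0,0,0]},{"fingers":1,"xyz":[0,0,-0.02],"angular":[0,0,0]},{"fingers":1,"xyz":[0,0,-0.02],"angular":[0,0,0]},{"fingers":1,"xyz":[0,0,-0.02],"angular":[0,0,0]},{"fingers":1,"xyz":[0,0,-0.02],"angular":[0,0,0]},{"fingers":1,"xyz":[0,0,-0.02],"angular":[0,0,0]},{"fingers":1,"xyz":[0,0,-0.02],"angular":[0,0,0]},{"fingers":1,"xyz":[0,0,-0.02],"angular":[0,0,0]}]}}

```text
clock: 21.12
position: [0.4747, -0.2161, 0.1926]
ee_rot: [2.601, 1.762, 0.0]
force: [-1.2, 0.3, -16.7]
width: 0.342
```

```bash
python3 o.py
```

```text
21.125 [ 0.47468938 -0.21605605  0.19257032] tool F [-0.17503243 -1.271658   16.74491441] tool tau [ 0.23762731 -0.30416153 -0.02453368] rel mm [39.88022102 -0.3066174  77.21090037] 31.431130783789726
```

Emit:
{"api": "jog_arm", "payload": {"moves": [{"fingers":1,"xyz":[0,0,0.03],"angular":[0,0,0]},{"fingers":1,"xyz":[0,0,0.06],"angular":[0,0,0]},{"fingers":1,"xyz":[0,0,0.09],"angular":[0,0,0]},{"fingers":1,"xyz":[0,0,0.12],"angular":[0,0,0]},{"fingers":1,"xyz":[0,0,0.15],"angular":[0,0,0]},{"fingers":1,"xyz":[0,0,0.18],"angular":[0,0,0]},{"fingers":1,"xyz":[0,0,0.22],"angular":[0,0,0]},{"fingers":1,"xyz":[0,0,0.26],"angular":[0,0,0]},{"fingers":1,"xyz":[0,0,0.3],"angular":[0,0,0]},{"fingers":1,"xyz":[0,0,0.34],"angular":[0,0,0]},{"fingers":1,"xyz":[0,0,0.36],"angular":[0,0,0]},{"fingers":1,"xyz":[0,0,0.36],"angular":[0,0,0]}]}}

```text
clock: 22.62
position: [0.4751, -0.2162, 0.1893]
ee_rot: [2.6, 1.761, 0.001]
force: [-2.6, -0.1, -2.1]
width: 0.344
```

```bash
python3 o.py
```

```text
22.625 [ 0.47506656 -0.21617164  0.18928018] tool F [-1.09742975 -2.38325379  2.09475118] tool tau [ 0.33936753 -0.48373268 -0.01711177] rel mm [39.91282745  0.08618797 80.5010775 ] 31.624268349651583
```

Emit:
{"api": "jog_arm", "payload": {"moves": [{"fingers":0.2,"xyz":[0,0,0],"angular":[0,0,0]},{"fingers":0,"xyz":[0,0,0],"angular":[0,0,0]},{"fingers":-0.4,"xyz":[0,0,0],"angular":[0,0,0]},{"fingers":-1,"xyz":[0,0,0],"angular":[0,0,0]},{"fingers":-1,"xyz":[0,0,0],"angular":[0,0,0]},{"fingers":-1,"xyz":[0,0,0],"angular":[0,0,0]},{"fingers":-1,"xyz":[0,0,-1],"angular":[0,0,0]},{"fingers":-1,"xyz":[0,0,-3],"angular":[0,0,0]},{"fingers":-1,"xyz":[0,0,-6],"angular":[0,0,0]},{"fingers":-1,"xyz":[0,0,-10],"angular":[0,0,0]},{"fingers":-1,"xyz":[0,0,-12],"angular":[0,0,0]},{"fingers":-1,"xyz":[0,0,-12],"angular":[0,0,0]}]}}

```text
clock: 24.12
position: [0.4755, -0.2161, 0.311]
ee_rot: [2.598, 1.76, 0.003]
force: [0.2, -0.1, -0.3]
width: 0.999
```

Emit:
{"api": "jog_arm", "payload": {"moves": [{"fingers":-1,"xyz":[-4,0,0],"angular":[0,0,0]},{"fingers":-1,"xyz":[-6,0,0],"angular":[0,0,0]},{"fingers":-1,"xyz":[-6,0,0],"angular":[0,0,0]},{"fingers":-1,"xyz":[-6,0,0],"angular":[0,0,0]}]}}

```text
clock: 24.62
position: [0.4526, -0.2706, 0.3085]
ee_rot: [-2.599, -1.762, -0.0]
force: [-0.0, -0.4, 0.6]
width: 1.003
```

```bash
python3 - <<'E'
from h import *
s=arm.observe(); w=imaging.get_image('wrist'); sc=imaging.get_image('scene'); save('w4',w)
print(s['clock'],s['position'],s['force'],s['width'])
c=cam('wrist',s); u,v=proj(c,[.4752,-.2162,.20]); x0,y0=int(u-40),int(v-45); print(x0,y0,proj(c,[.4752,-.2162,.231]),proj(c,[.4752,-.2162,.165]))
a=cv2.resize(w[y0:y0+90,x0:x0+80],(400,450),interpolation=cv2.INTER_CUBIC)
b=cv2.resize(sc[165:265,170:258],(396,450),interpolation=cv2.INTER_CUBIC)
save('end',np.hstack([a,b]))
E
```

```text
24.625 [ 0.45264388 -0.27056495  0.30845305] [-0.00853575 -0.39988113  0.57166779] 1.0027147408494903
277 85 [317.49768148 132.40809153] [317.67269012 128.12246318]
```

View pics/end.png

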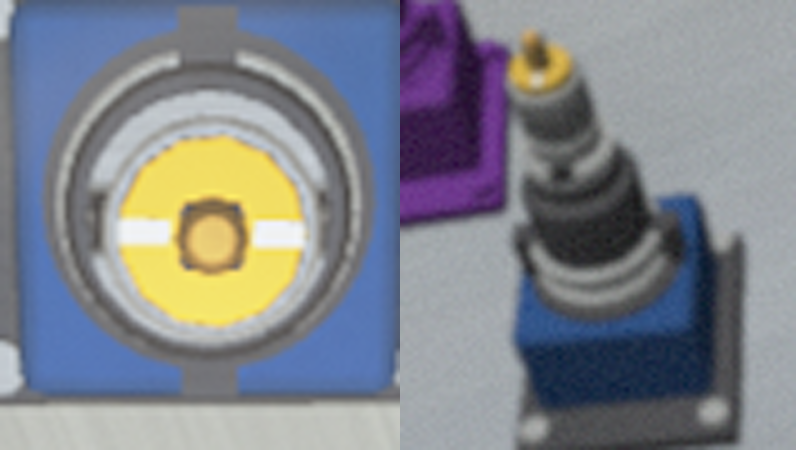

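The end picture shows the yellow ring centred over the nose at crop (212,232), with its white marks in line with the slots. The adapter is upright and flush, and the gripper is clear.

```bash
python3 -c "
from cell import job; print(job.sign_off())"
```

```text
the job is handed in; nothing more can be done
None
```

I fitted the yellow-ring adapter in the smaller blue chuck, with its lugs in line with the slots, and the job is handed in at about 25 s. The sign-off gives no verdict, so these are my own readings:

- **Press:** the highest force I read was about 17 N. The force rose at about 8 N/mm, which is the nose spring, so the flange was home.
- **Pull:** it rose slowly to about 14 N, a little under the 15 N aimed for, and was held for about 1 s without coming out. I then eased it off. The gripper came back to the same height as before the pull (0.1893 m against 0.1892 m), so nothing slipped.
- **Final picture:** the adapter is upright and centred, its white marks line up with the slots, and the gripper is clear.

**Checks that were weak or disagreed:**
- The wrist camera and the jaws differed by about 1 mm on where the adapter sat. I corrected for that and the side forces during insertion stayed at a few newtons.
- I never saw a clear click. It seems to have come during the slow insertion, when the force briefly read about 5 N downward beyond the adapter's weight.
- I did not measure the nose movement directly. I worked it out from force as about 1.7 mm at full pull.
- At full pull the gripper had risen about 3.4 mm. The nose movement and the 0.7 mm play explain about 2.4 mm; I put the rest down to give in the gripper and noise.
- I did not measure the other adapters, the sleeve or the mallet again at the end. No move came near the sleeve or the mallet, and I felt no contact at the rack.

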